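Put the bamboo lids back on the relish pots

TASK

The four white relish pots on the barbecue ledge have been washed and stand open: cover them against the flies by putting each pot's own bamboo lid back on it, the three round lids by size and the square lid squared up on the square pot. Every lid must end fully seated, lying level on its rim with its plug in the mouth; set the lids down, do not drop them. Leave the pots, and the burger press, spice jar and other things around them, standing where they are.

Things in the scene. Friction and masses are not known exactly. Their poses are not given: they have to be found in the camera images.
- pot_small: the small round pot: open white stoneware, outside diameter 68 mm, 52 mm high to the rim, straight 5 mm wall (mouth 58 mm wide), about 0.25 kg, loose, upright. Origin at the centre of its underside, z up.
- lid_small: the small round pot's lid: pale bamboo disc 72 mm across, lying knob up, 30 g. Height 0-6 mm: tapered plug 40 to 46 mm wide, drops into the small pot's mouth with 6 mm play all round; 6-15 mm: disc; 15-41 mm: upright round knob, 24 mm diameter, central. Origin at the centre of the plug's underside, z up; seated, it is 46 mm above the pot's origin.
- pot_medium: the medium round pot: open white stoneware, outside diameter 90 mm, 58 mm high to the rim, straight 5 mm wall (mouth 80 mm wide), about 0.4 kg, loose, upright. Origin at the centre of its underside, z up.
- lid_medium: the medium round pot's lid: pale bamboo disc 94 mm across, lying knob up, 45 g. Height 0-6 mm: tapered plug 62 to 68 mm wide, drops into the medium pot's mouth with 6 mm play all round; 6-15 mm: disc; 15-41 mm: upright round knob, 24 mm diameter, central. Origin at the centre of the plug's underside, z up; seated, it is 52 mm above the pot's origin.
- pot_large: the large round pot: open white stoneware, outside diameter 112 mm, 64 mm high to the rim, straight 5 mm wall (mouth 102 mm wide), about 0.6 kg, loose, upright. Origin at the centre of its underside, z up.
- lid_large: the large round pot's lid: pale bamboo disc 116 mm across, lying knob up, 70 g. Height 0-6 mm: tapered plug 84 to 90 mm wide, drops into the large pot's mouth with 6 mm play all round; 6-15 mm: disc; 15-41 mm: upright round knob, 24 mm diameter, central. Origin at the centre of the plug's underside, z up; seated, it is 58 mm above the pot's origin.
- pot_square: the square pot: open white stoneware, 84 x 84 mm outside, 58 mm high to the rim, 5 mm wall (mouth 74 x 74 mm), about 0.42 kg, loose, upright. Origin at the centre of its underside, z up, x and y square to its sides.
- lid_square: the square pot's lid: pale bamboo plate 88 x 88 mm, lying knob up, 50 g. Height 0-6 mm: stepped square plug 56 then 62 mm wide, drops into the square mouth with 6 mm play, in any quarter turn; 6-15 mm: plate; 15-41 mm: square knob 24 x 24 mm, central, faces parallel to the plate's sides. Origin at the centre of the plug's underside, z up, x and y square to its sides; seated, 52 mm above the pot's origin.
- burger_press: bystander, to be left alone: dark cast-iron burger press, a 112 mm disc with a horizontal dark wooden bar handle 100 mm long (along its x), 66 mm high in all. Loose; origin at the centre of its underside.
- spice_jar: bystander, to be left alone: closed glass spice jar with a steel cap, 46 mm diameter, 95 mm high. Loose; origin at the centre of its underside. (All these ten stand on the paver at height 0, in any order. The fixed carousel, 300 mm high, platter, flipper, skewer cup, 160 mm high, and lid lifter lie outside them along the far edge and the sides.)
There are look-alikes about, which are no part of the job. What is shaped like the lid_large but black or red is not meant. Leave any blue look-alike of the pot_medium alone.

How it is judged:
By the outcome, as a careful person would: the job done as asked, in the order asked, and still so for the second after the job is handed in, with the robot touching nothing.
It also fails if it takes over 128 s, if anything falls off the work surface, if the arm or the gripper's body presses on something with over 40 N, if the wrist force passes 120 N, or if a joint passes its speed limit or range.

ROBOT

A 6-joint arm with a two-finger parallel gripper is mounted at the origin on the work surface. World frame = base frame: x ahead of the robot, y to its left, z up, the work surface at z = 0. Lengths are in m, angles in rad, forces in N, time in s.
With the tool pointing down it reaches from about 0.35 to 0.975 m from the base axis. Payload 4.9 kg.
Tool frame: the origin (TCP) lies midway between the tips of the shut fingers; the grasp point (between the pads) lies 19 mm behind it (manip.hold_point_z is the distance from the TCP to the grasp point, in m); z points along the fingers, y is the line along which they close (so a half turn about z gives the same grasp; the last joint's range is limited). The gripper opens to 85 mm and grips with 20 to 120 N. Pads are 22 mm wide; open, the fingers measure 114 mm over their backs; the gripper's body (76 mm by 85 mm) begins 54 mm behind the grasp point. The pads swing forward as they close: fully open they stand 13 mm farther back than shut.
Start: joints at [1.11, 0.053, 1.613, -0, 1.476, -0.119], TCP at [0.209, 0.589, 0.231] pointing down, gripper open.
Joint ranges: [-3.01, 3.01], [-1.01, 2.22], [0.06, 2.58], [-1.02, 4.17], [0.09, 2.62], [-3.14, 3.14]. Speed limits (rad/s): [2.57, 2.57, 3.14, 3.14, 3.14, 3.14].

INTERFACE

Orientations are given as a unit quaternion [w, x, y, z].
In Python, from plant import manip gives the robot as it stands. The module is installed in compiled form; this text tells all that it offers.
- The arm moves only by the shell command python3 -m jog 'ROWS' [OPENING]. ROWS is JSON, one flat list of numbers, 6 for each row, row after row: the shift along the tool's x, y, z in units of 0.1 m (1.0 is 0.1 m), then the turn, a rotation vector about the tool's x, y, z in units of 180 degrees (1.0 is 180 degrees). A call has 1 to 8 rows; each row is the pose to reach, as a shift and turn from the pose commanded when the call began, along the tool's axes at that moment, turning the shorter way round; what a row does not reach only later rows make up. A row lasts 1/8 s, in which the tool goes at most 62.5 mm and 10.7 degrees, less where a joint would pass 70% of its speed; a pose out of reach is approached as far as the arm can. A call with a number of a shift or a turn outside -1 to 1 is refused whole. A call with a gripper value outside its range is refused whole. OPENING is the finger opening in mm, from 0 to 85.4, set as the call begins (- or left out, the last holds). The fingers move at their own pace and stop on an object; the grip force is fixed at half the most. Time passes only in rows, so rows that repeat a pose let the fingers close. It gives the time, the measured TCP pose, the force, the opening and the grip force at its end, in the units of the state.
- manip.state(): the state, without advancing time (a new reading comes with each control period).
- manip.grab_frame(name): name is "scene" or "top"; returns a dict with "img" (420x560x3 uint8, blue, green, red), "z_map" (420x560 float32, m along the optical axis (not along the pixel's ray), 0 where there is no reading), "fx", "fy", "cx", "cy" (pixels), "distortion" ([k1, k2, p1, p2, k3] as OpenCV has them; the pictures are not rectified), "xyz" and "attitude" of the camera in the world. Camera axes: x right, y up, looking along -z (the intrinsics and any distortion apply to the point x, -y, -z); pixel columns grow to the right and rows downward; lengths in m; the calibration is good to about 2 mm. A picture is of the moment at which its call begins.
- manip.job_done(): hands the job in; it is judged then, once.
The state is a dict: "time": time; "joint_pos": joint angles; "joint_vel": joint speeds; "joint_efforts": joint torques, N m; "tool_pos": TCP position; "tool_rot": TCP orientation; "contact_force": force on the tool from outside, world axes, zero at the start; "ft_torque": the same for the moment, N m; "gripper_width": opening from 0.0 (shut) to 1.0 (fully open); "grasp_force": force on a finger pad.
Only numpy, scipy, OpenCV 4.12 (cv2) and the standard library are available. Lean on these libraries where they do the work, as an engineer would, in place of code of your own. Each camera call takes 0.05 s, during which the arm holds its last target. There are 200 camera calls.

## Working session

There is one attempt and no reset: what is moved stays moved. The work goes in short steps, Python scripts to look and compute and a shell command to move; the robot and the scene stay as the last step left them, time stands still between calls to the robot, and variables do not carry over. Pictures are saved under pics/ and viewed, at most 14 in all, crops included, and the job is handed in when it is done.

```bash
mkdir -p pics; cat > h.py <<'E'
import numpy as np, cv2
from scipy.spatial.transform import Rotation as R
from plant import manip
def rot(q): return R.from_quat([q[1],q[2],q[3],q[0]])
def grab(n):
    f=manip.grab_frame(n); f['R']=rot(f['attitude']).as_matrix(); return f
def rays(f,uv):
    K=np.array([[f['fx'],0,f['cx']],[0,f['fy'],f['cy']],[0,0,1.]])
    p=cv2.undistortPoints(np.array(uv,float).reshape(-1,1,2),K,np.array(f['distortion'],float)).reshape(-1,2)
    return np.c_[p[:,0],-p[:,1],-np.ones(len(p))]@f['R'].T
def onplane(f,uv,z):
    d=rays(f,uv); o=np.array(f['xyz']); return o+d*((z-o[2])/d[:,2])[:,None]
def cloud(f):
    h,w=f['z_map'].shape; u,v=np.meshgrid(np.arange(w),np.arange(h))
    d=rays(f,np.c_[u.ravel(),v.ravel()]); P=np.array(f['xyz'])+d*f['z_map'].ravel()[:,None]
    P[f['z_map'].ravel()==0]=np.nan
    return P.reshape(h,w,3)
E
python3 - <<'E'
from h import *
for n in ('top','scene'):
    f=grab(n); cv2.imwrite(f'pics/{n}0.png',f['img']); print(n,f['xyz'],f['attitude'],f['fx'],f['distortion'])
    np.save(f'{n}0.npy',f,allow_pickle=True)
print(manip.state())
E
```

```text
top [ 0.23779758 -0.01096997  1.28365217] [-0.6988792  -0.06801649  0.06495174  0.70902955] 498.657333934801 [-0.06757075  0.          0.          0.          0.        ]
scene [ 1.17165979 -0.21455425  0.99400599] [0.76103901 0.26725426 0.19244885 0.55889017] 463.6005761292907 [-0.1416669  0.         0.         0.         0.       ]
{'time': 0.1, 'joint_pos': array([ 1.11001142e+00,  5.33382998e-02,  1.61415639e+00,  1.07486418e-05,
        1.47602125e+00, -1.18979595e-01]), 'joint_vel': array([-0.00128496, -0.00150797, -0.00293488, -0.00017007,  0.00128244,
       -0.00115268]), 'joint_efforts': array([ 3.49013690e-04, -3.94902742e+01, -3.71363211e+01, -6.86282442e-05,
        4.04597085e-03, -1.90250819e-05]), 'tool_pos': array([0.20922268, 0.58833639, 0.23015672]), 'tool_rot': array([-2.80001751e-04,  1.70072351e-01,  9.85431109e-01, -9.19991045e-04]), 'contact_force': array([ 0.24868824,  0.87518319, -0.4113418 ]), 'ft_torque': array([ 0.00923638, -0.00994125, -0.03986998]), 'grasp_force': 0.0, 'gripper_width': 0.9974543573959815}
```

View pics/top0.png

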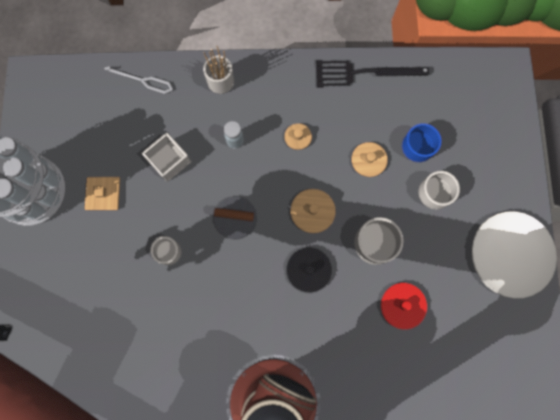

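View pics/scene0.png

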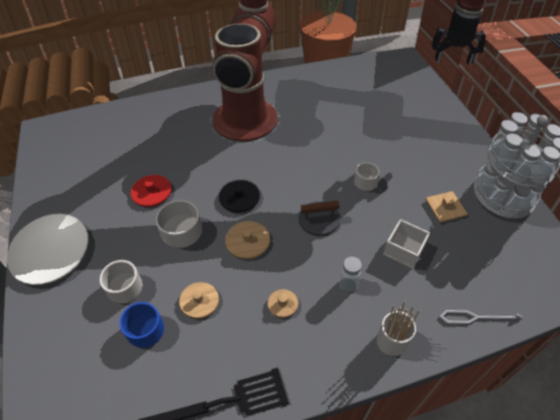

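The top view shows the lids: small (298,136), medium (370,159), large (313,211) and square (102,193). The pots are small (165,250), medium (440,189), large (380,241) and square (165,156). The arm is out of the way, and the scene view agrees.

```bash
cat > m.py <<'E'
from h import *
T=np.load('top0.npy',allow_pickle=True).item(); C=cloud(T)
S=np.load('scene0.npy',allow_pickle=True).item(); CS=cloud(S)
print('table z',np.nanmedian(C[100:120,330:360,2]),np.nanmedian(CS[360:380,120:180,2]))
v,u=np.mgrid[:420,:560]
items=dict(lid_small=(298,136,.072,.015,.041),lid_medium=(370,159,.094,.015,.041),lid_large=(313,211,.116,.015,.041),lid_square=(102,193,.088,.015,.041),
 pot_small=(165,250,.068,.052,0),pot_medium=(440,189,.09,.058,0),pot_large=(380,241,.112,.064,0),pot_square=(165,156,.084,.058,0),press=(233,215,.112,.03,0),jar=(233,133,.046,.095,0),blue=(422,142,.09,.058,0),black=(310,268,.116,.015,.041),red=(405,305,.116,.015,.041))
for k,(a,b,D,z,zk) in items.items():
    c=onplane(T,[[a,b]],z)[0]; out=[]
    for f,cl in((T,C),(S,CS)):
        P=cl.reshape(-1,3); near=np.hypot(*(P[:,:2]-c[:2]).T)<D*.5*(1.4 if 'square' in k else 1)+.012
        m=near&(np.abs(P[:,2]-z)<.004); Q=P[m][:,:2].astype(np.float32)
        if len(Q)<6: out.append('none'); continue
        r=cv2.minAreaRect((Q*1000)); cc,rad=cv2.minEnclosingCircle(Q*1000)
        s=f"n{len(Q)} circ({cc[0]:.0f},{cc[1]:.0f}) d{2*rad:.0f} rect({r[0][0]:.0f},{r[0][1]:.0f}) {r[1][0]:.0f}x{r[1][1]:.0f} a{r[2]:.1f}"
        if zk:
            K=P[near&(np.abs(P[:,2]-zk)<.004)]; 
            if len(K): s+=f" knob {np.round(1000*np.mean((K.min(0),K.max(0)),0))} ext{np.round(1000*np.ptp(K,0))} n{len(K)}"
        out.append(s)
    print(k,np.round(c[:2]*1000),*out,sep='\n   ')
E
python3 m.py
```

```text
table z -0.0005693577696820329 0.0010811524343026235
lid_small
   [680. -75.]
   n390 circ(680,-73) d73 rect(679,-73) 67x72 a89.0 knob [679. -74.  41.] ext[23. 21.  7.] n51
   n517 circ(683,-74) d73 rect(683,-76) 72x68 a2.0 knob [682. -74.  41.] ext[23. 23.  7.] n74
lid_medium
   [ 613. -264.]
   n743 circ(613,-262) d96 rect(613,-261) 91x93 a87.6 knob [ 614. -262.   41.] ext[22. 21.  8.] n56
   n909 circ(617,-263) d95 rect(616,-263) 91x94 a41.7 knob [ 616. -263.   41.] ext[22. 20.  7.] n60
lid_large
   [ 476. -109.]
   n1255 circ(477,-107) d116 rect(478,-108) 112x114 a88.8 knob [ 476. -107.   41.] ext[21. 21.  7.] n58
   n1049 circ(478,-107) d119 rect(479,-107) 114x117 a76.8 knob [ 480. -108.   41.] ext[24. 22.  7.] n54
lid_square
   [532. 445.]
   n836 circ(533,446) d122 rect(532,446) 89x89 a89.1 knob [531. 445.  41.] ext[23. 27.  8.] n80
   n572 circ(535,445) d119 rect(536,444) 92x91 a89.9 knob [536. 444.  41.] ext[27. 25.  7.] n62
pot_small
   [375. 265.]
   n155 circ(378,267) d69 rect(377,267) 67x66 a46.9
   n126 circ(380,267) d72 rect(380,266) 67x67 a25.8
pot_medium
   [ 520. -4
[... 456 characters left out ...]
 a78.6
jar
   [663.  92.]
   n184 circ(674,96) d42 rect(674,96) 40x40 a75.2
   n217 circ(676,93) d42 rect(676,93) 40x41 a39.2
blue
   [ 645. -393.]
   n178 circ(652,-397) d93 rect(651,-397) 90x90 a79.0
   n290 circ(653,-399) d92 rect(654,-399) 90x88 a35.3
black
   [329. -97.]
   n1340 circ(325,-93) d116 rect(325,-94) 112x112 a45.1 knob [326. -93.  41.] ext[18. 20.  7.] n53
   n822 circ(327,-93) d118 rect(327,-93) 114x115 a14.2 knob [329. -93.  41.] ext[20. 21.  7.] n40
red
   [ 232. -334.]
   n1386 circ(230,-330) d117 rect(230,-330) 114x114 a89.1 knob [ 231. -330.   41.] ext[22. 21.  7.] n69
   n870 circ(234,-332) d118 rect(234,-331) 116x115 a8.2 knob [ 233. -331.   41.] ext[23. 20.  7.] n44
```

```bash
python3 -m jog '[-0.335,-0.942,0,0,0,-0.109, -0.335,-0.942,0,0,0,-0.109, -0.335,-0.942,0,0,0,-0.109, -0.335,-0.942,0,0,0,-0.109]' 85
cat > w.py <<'E'
from h import *
import sys
# usage: w.py x y z yaw(deg, of tool y): prints delta in tool axes/units
s=manip.state(); r=rot(s['tool_rot']); M=r.as_matrix(); yaw=np.degrees(np.arctan2(M[1,1],M[0,1]))
print('t',round(s['time'],2),'pos',np.round(s['tool_pos']*1000,1),'yaw',round(yaw,2),'tilt',np.round(M[:2,2],4),'j6',round(s['joint_pos'][5],2),'F',np.round(s['contact_force'],1),'w',round(s['gripper_width'],3),'gf',round(float(s['grasp_force']),1))
if len(sys.argv)>4:
    g=list(map(float,sys.argv[1:5])); d=M.T@(np.array(g[:3])/1000-s['tool_pos'])*10
    dy=(g[3]-yaw+180)%360-180; print('shift',np.round(d,3),'turn z',round(-dy/180,4))
E
python3 w.py 534 445 200 90
python3 - <<'E'
from m import *
for cl in(C,CS):
    P=cl.reshape(-1,3); P=P[(P[:,2]>.02)&(P[:,2]<.32)]
    d=np.hypot(P[:,0]-.534,P[:,1]-.445); m=(d>.068)&(d<.3)&(P[:,1]>.42)
    for lo,hi in((.02,.08),(.08,.32)):
        q=P[m&(P[:,2]>=lo)&(P[:,2]<hi)]; dd=np.hypot(q[:,0]-.534,q[:,1]-.445)
        if len(q): print(lo,np.round(q[np.argsort(dd)[:3]],3).tolist())
E
```

```text
time: 0.6
tool_pos: [0.2095, 0.4892, 0.2313]
tool_rot: [0.0, 0.0, 1.0, 0.0]
contact_force: [-0.5, -0.1, -0.3]
gripper_width: 0.992
grasp_force: 0.0
t 0.6 pos [209.5 489.2 231.3] yaw 89.97 tilt [0.     0.0006] j6 -0.54 F [-0.5 -0.1 -0.3] w 0.992 gf 0.0
shift [-3.245 -0.441  0.313] turn z -0.0001
table z -0.0005693577696820329 0.0010811524343026235
lid_small
   [680. -75.]
   n390 circ(680,-73) d73 rect(679,-73) 67x72 a89.0 knob [679. -74.  41.] ext[23. 21.  7.] n51
   n517 circ(683,-74) d73 rect(683,-76) 72x68 a2.0 knob [682. -74.  41.] ext[23. 23.  7.] n74
lid_medium
   [ 613. -264.]
   n743 circ(613,-262) d96 rect(613,-261) 91x93 a87.6 knob [ 614. -262.   41.] ext[22. 21.  8.] n56
   n909 circ(617,-263) d95 rect(616,-263) 91x94 a41.7 knob [ 616. -263.   41.] ext[22. 20.  7.] n60
lid_large
   [ 476. -109.]
   n1255 circ(477,-107) d116 rect(478,-108) 112x114 a88.8 knob [ 476. -107.   41.] ext[21. 21.  7.] n58
   n1049 circ(478,-107) d119 rect(479,-107) 114x117 a76.8 knob [ 480. -108.   41.] ext[24. 22.  7.] n54
lid_square
   [532. 445.]
   n836 circ(533,446) d122 rect(532,446) 89x89 a
[... 1047 characters left out ...]
-93) d116 rect(325,-94) 112x112 a45.1 knob [326. -93.  41.] ext[18. 20.  7.] n53
   n822 circ(327,-93) d118 rect(327,-93) 114x115 a14.2 knob [329. -93.  41.] ext[20. 21.  7.] n40
red
   [ 232. -334.]
   n1386 circ(230,-330) d117 rect(230,-330) 114x114 a89.1 knob [ 231. -330.   41.] ext[22. 21.  7.] n69
   n870 circ(234,-332) d118 rect(234,-331) 116x115 a8.2 knob [ 233. -331.   41.] ext[23. 20.  7.] n44
0.02 [[0.532, 0.544, 0.022], [0.543, 0.544, 0.024], [0.53, 0.545, 0.02]]
0.08 [[0.54, 0.544, 0.151], [0.532, 0.544, 0.18], [0.538, 0.544, 0.15]]
0.02 [[0.539, 0.543, 0.022], [0.548, 0.542, 0.054], [0.545, 0.543, 0.021]]
0.08 [[0.538, 0.541, 0.152], [0.543, 0.542, 0.149], [0.552, 0.541, 0.151]]
```

```bash
(python3 -m jog '[-0.81,-0.11,0,0,0,0,-0.81,-0.11,0,0,0,0]' 85
python3 -m jog '[-0.81,-0.11,0,0,0,0,-0.81,-0.11,0,0,0,0]'
python3 -m jog '[-0.81,-0.11,0,0,0,0,-0.81,-0.11,0,0,0,0]'
python3 -m jog '[-0.81,-0.11,0.7,0,0,0,-0.81,-0.11,0.7,0,0,0,-0.81,-0.11,0.7,0,0,0]')|grep -E 'pos|force'
python3 -m jog '[0,0,0.7,0,0,0,0,0,0.7,0,0,0,0,0,0.7,0,0,0]'
python3 w.py 534 445 19 90
python3 - <<'E'
from h import *
a=[grab(n)['img'] for n in('top','scene')]
b=[cv2.resize(a[0][130:250,40:200],None,fx=2.5,fy=2.5),cv2.resize(a[1][140:260,360:520],None,fx=2.5,fy=2.5)]
cv2.imwrite('pics/sq1.png',np.hstack(b))
E
```

```text
tool_pos: [0.2927, 0.4785, 0.2314]
contact_force: [-0.5, 0.1, 0.3]
grasp_force: 0.0
tool_pos: [0.3739, 0.467, 0.2309]
contact_force: [0.5, 0.4, 0.4]
grasp_force: 0.0
tool_pos: [0.4546, 0.4559, 0.2308]
contact_force: [0.3, 0.2, -0.9]
grasp_force: 0.0
tool_pos: [0.5327, 0.4439, 0.1566]
contact_force: [-1.2, 0.7, -1.0]
grasp_force: 0.0
time: 2.1
tool_pos: [0.5327, 0.4459, 0.0922]
tool_rot: [-0.0, -0.001, 1.0, 0.0]
contact_force: [-0.6, 0.6, 0.4]
gripper_width: 0.991
grasp_force: 0.0
t 2.1 pos [532.7 445.9  92.2] yaw 90.1 tilt [-0.0002  0.0002] j6 -0.98 F [-0.6  0.6  0.4] w 0.991 gf 0.0
shift [-0.013 -0.009  0.732] turn z 0.0005
```

View pics/sq1.png

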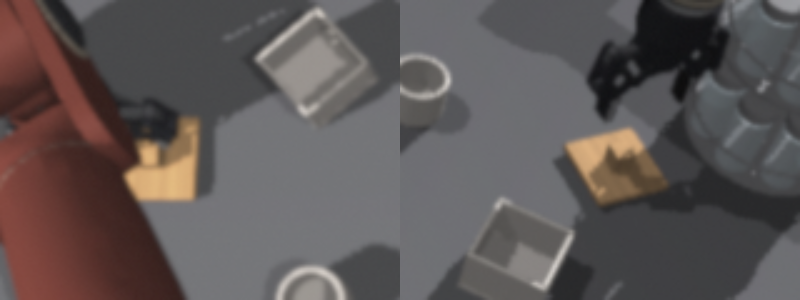

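The gripper is centred over the square lid, with one finger on each side along world y. The knob sits at about (150,152) in the left crop. I'll descend and close.

```bash
python3 -m jog '[-0.01,0,0.4,0,0,0,-0.01,0,0.6,0,0,0,-0.01,0,0.73,0,0,0,-0.01,0,0.73,0,0,0]' 85|grep -E 'pos|force'
python3 -m jog '[0,0,0,0,0,0,0,0,0,0,0,0,0,0,0,0,0,0,0,0,0,0,0,0,0,0,0,0,0,0,0,0,0,0,0,0]' 10
python3 w.py
```

```text
tool_pos: [0.5341, 0.4449, 0.0178]
contact_force: [0.8, 0.6, -0.3]
grasp_force: 0.0
time: 3.45
tool_pos: [0.5351, 0.4454, 0.0192]
tool_rot: [0.001, -0.0, 1.0, 0.0]
contact_force: [-0.7, -0.5, 5.1]
gripper_width: 0.268
grasp_force: 60.0
t 3.45 pos [535.1 445.4  19.2] yaw 90.03 tilt [0.0012 0.0008] j6 -0.98 F [-0.7 -0.5  5.1] w 0.268 gf 60.0
```

```bash
(python3 -m jog '[0,0,-0.2,0,0,0,0,0,-0.6,0,0,0,0,0,-1,0,0,0,0,0,-1,0,0,0]'
python3 -m jog '[-0.2,-0.4,-0.2,0,0,0,-0.45,-0.87,-0.2,0,0,0,-0.45,-0.87,-0.2,0,0,0]'
python3 -m jog '[-0.2,-0.4,0,0,0,-0.057,-0.445,-0.86,0,0,0,-0.114,-0.445,-0.86,0,0,0,-0.171,-0.445,-0.86,0,0,0,-0.229,-0.445,-0.86,0,0,0,-0.229,-0.445,-0.86,0,0,0,-0.229]')|grep -E 'pos|force|width'
python3 w.py 623.5 272 73 131.3
cat > lid.py <<'E'
from h import *
import sys
# lid.py D  : look at held lid (disc top 4mm below TCP + grasp) ; prints bamboo points near the tool
s=manip.state(); c=s['tool_pos']; D=float(sys.argv[1])/1000; name=sys.argv[2]
ims=[]
for n in('top','scene'):
    f=grab(n); P=cloud(f); hsv=cv2.cvtColor(f['img'],cv2.COLOR_BGR2HSV)
    bam=cv2.inRange(hsv,(8,70,60),(24,255,255))>0
    m=bam&(np.hypot(P[...,0]-c[0],P[...,1]-c[1])<D)&(np.abs(P[...,2]-c[2])<.03)
    Q=P[m]
    if len(Q)>20:
        z=np.median(Q[:,2]); pl=Q[np.abs(Q[:,2]-z)<.004]
        A=np.c_[pl[:,:2]-pl[:,:2].mean(0),np.ones(len(pl))]; co=np.linalg.lstsq(A,pl[:,2],rcond=None)[0]
        r=cv2.minAreaRect((pl[:,:2]*1000).astype(np.float32)); cc,rad=cv2.minEnclosingCircle((pl[:,:2]*1000).astype(np.float32))
        print(n,len(pl),'z-tcp',np.round(1000*(z-c[2]),1),'rect',np.round(r[0],1),np.round(r[1],1),round(r[2],1),'circ',np.round(cc,1),round(2*rad,1),'slope',np.round(co[:2],3))
    uv=np.argwhere(m); v,u=(uv.mean(0).astype(int) if len(uv) else (210,280)); v=min(max(v,75),344);u=min(max(u,100),459)
    ims.append(cv2.resize(f['img'][v-75:v+75,u-100:u+100],None,fx=2,fy=2))
cv2.imwrite(f'pics/{name}.png',np.hstack(ims))
E
python3 lid.py 75 sq2
```

```text
tool_pos: [0.5369, 0.4467, 0.1244]
contact_force: [0.5, -0.1, -0.6]
gripper_width: 0.266
grasp_force: 59.6
tool_pos: [0.5804, 0.3548, 0.1373]
contact_force: [0.3, 0.6, -1.1]
gripper_width: 0.264
grasp_force: 59.5
tool_pos: [0.6234, 0.2726, 0.1375]
contact_force: [1.1, -0.8, -1.6]
gripper_width: 0.263
grasp_force: 59.5
t 5.08 pos [623.4 272.6 137.5] yaw 131.15 tilt [-0.0014 -0.0002] j6 -1.99 F [ 1.1 -0.8 -1.6] w 0.263 gf 59.5
shift [ 0.003 -0.006  0.645] turn z -0.0008
top 200 z-tcp -4.6 rect [617.7 234.7] [43.6 73. ] 87.6 circ [618.1 249.7] 73.7 slope [ 0.002 -0.008]
scene 807 z-tcp -2.2 rect [624.3 272.6] [88.1 89.3] 41.6 circ [625.8 272.8] 117.6 slope [0.    0.001]
```

View pics/sq2.png

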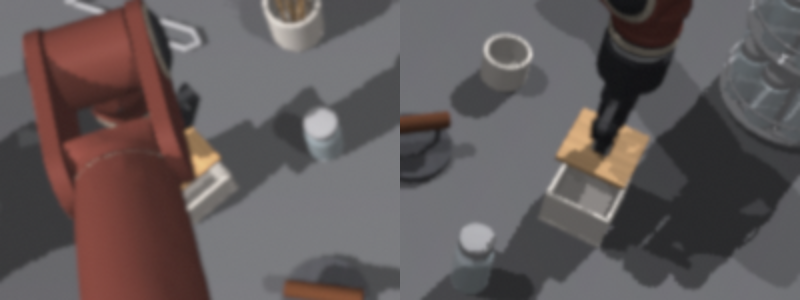

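The held lid is level and square with the pot. In the scene view it is at (624,273) at 41.6°, and the pot is at (625,272) at 40.4°. I'll lower it.

```bash
python3 -m jog '[0,0,0.3,0,0,0,0,0,0.5,0,0,0,0,0,0.58,0,0,0,0,0,0.62,0,0,0,0,0,0.64,0,0,0,0,0,0.645,0,0,0]'|grep -E 'pos|force|width'
python3 -m jog '[0,0,0.01,0,0,0,0,0,0.015,0,0,0,0,0,0.02,0,0,0]'|grep -E 'pos|force|width'; python3 w.py 623.5 272 71 131.3;python3 lid.py 75 sq3
```

```text
tool_pos: [0.6246, 0.2723, 0.0746]
contact_force: [0.0, 0.4, -0.2]
gripper_width: 0.264
grasp_force: 59.5
tool_pos: [0.6242, 0.2721, 0.072]
contact_force: [-0.0, 0.5, -1.8]
gripper_width: 0.264
grasp_force: 59.5
t 6.3 pos [624.2 272.1  72. ] yaw 131.26 tilt [0.0003 0.0001] j6 -1.99 F [-0.   0.5 -1.8] w 0.264 gf 59.5
shift [0.006 0.003 0.01 ] turn z -0.0002
top 177 z-tcp -4.4 rect [618.3 250.2] [53.1 57.9] 41.7 circ [616.9 250.2] 75.6 slope [ 0.004 -0.01 ]
scene 777 z-tcp -2.5 rect [625.3 272.2] [88.7 91.2] 41.1 circ [625.  272.6] 121.5 slope [-0.011 -0.001]
```

```bash
python3 -m jog '[0,0,0.005,0,0,0,0,0,0.01,0,0,0,0,0,0.01,0,0,0]'|grep -E 'pos|force'
python3 -m jog '[0,0,0.005,0,0,0,0,0,0.01,0,0,0,0,0,0.01,0,0,0]'|grep -E 'pos|force'
```

```text
tool_pos: [0.6242, 0.2722, 0.0712]
contact_force: [-0.8, -0.0, 2.0]
grasp_force: 59.9
tool_pos: [0.6244, 0.2722, 0.0711]
contact_force: [-3.4, -0.4, 6.1]
grasp_force: 60.4
```

```bash
python3 -m jog '[0,0,0,0,0,0,0,0,0,0,0,0,0,0,0,0,0,0]' 50|grep -E 'pos|force|width'
(python3 -m jog '[0,0,-0.1,0,0,0,0,0,-0.3,0,0,0,0,0,-0.7,0,0,0,0,0,-1,0,0,0]' 85
python3 -m jog '[0,0,-0.4,0,0,0.057,0,0,-0.4,0,0,0.114,0,0,-0.4,0,0,0.171,0,0,-0.4,0,0,0.2295,0,0,-0.4,0,0,0.2295]')|grep -E 'pos|force|width'
python3 w.py 681 -74 90 90; python3 lid.py 75 sq4; python3 - <<'E'
from h import *
for n in('top','scene'):
    f=grab(n);P=cloud(f).reshape(-1,3); d=np.hypot(P[:,0]-.6235,P[:,1]-.272)
    hsv=cv2.cvtColor(f['img'],cv2.COLOR_BGR2HSV).reshape(-1,3)
    m=(d<.07)&(P[:,2]>.04)&(P[:,2]<.09)&(hsv[:,0]>8)&(hsv[:,0]<24)&(hsv[:,1]>70)
    Q=P[m&(abs(P[:,2]-.067)<.006)]; A=np.c_[Q[:,:2]-Q[:,:2].mean(0),np.ones(len(Q))]
    print(n,len(Q),np.linalg.lstsq(A,Q[:,2],rcond=None)[0].round(4),cv2.minAreaRect((Q[:,:2]*1000).astype(np.float32)))
f=grab('scene'); cv2.imwrite('pics/sq5.png',cv2.resize(f['img'][180:300,330:490],None,fx=4,fy=4))
E
```

```text
tool_pos: [0.6239, 0.272, 0.0693]
contact_force: [-0.8, -0.3, 0.2]
gripper_width: 0.584
grasp_force: 0.0
tool_pos: [0.6251, 0.2725, 0.1738]
contact_force: [0.7, 0.8, 0.9]
gripper_width: 0.994
grasp_force: 0.0
tool_pos: [0.6245, 0.2723, 0.2118]
contact_force: [-0.1, -0.4, -0.6]
gripper_width: 0.995
grasp_force: 0.0
t 8.65 pos [624.5 272.3 211.8] yaw 90.07 tilt [0.0022 0.0007] j6 -1.27 F [-0.1 -0.4 -0.6] w 0.995 gf 0.0
shift [-0.558 -3.464  1.216] turn z 0.0004
top 590 [-0.0006 -0.0015  0.0667] ((623.8654174804688, 270.1509704589844), (86.84699249267578, 81.11862182617188), 41.442283630371094)
scene 902 [-0.0097  0.007   0.0687] ((624.7442626953125, 273.4954833984375), (88.01155090332031, 92.17884063720703), 41.28956985473633)
```

View pics/sq5.png

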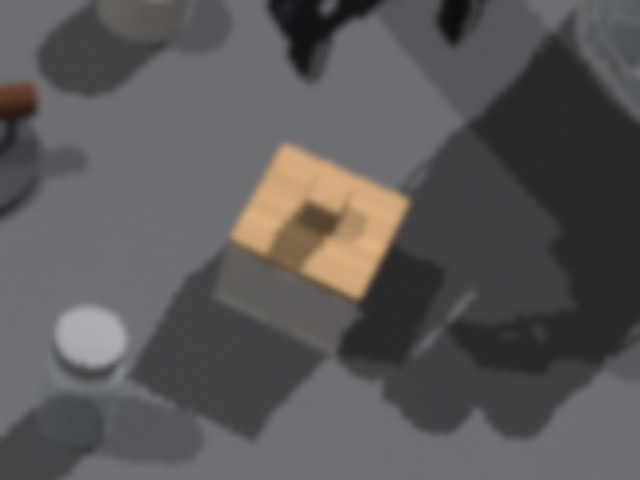

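The square lid is seated level and squared on the pot (crop centre 320,220), with its top at 67 mm as expected. Next is the small lid.

```bash
(python3 -m jog '[0,-0.9,0,0,0,0,0,-0.9,0,0,0,0]' 85
python3 -m jog '[0,-0.9,0,0,0,0,0,-0.9,0,0,0,0]'
python3 -m jog '[-0.25,-0.9,0,0,0,0,-0.25,-0.9,0,0,0,0]'
python3 -m jog '[-0.31,-0.76,0.5,0,0,0,-0.31,-0.76,0.5,0,0,0]'
python3 -m jog '[0,0,0.72,0,0,0,0,0,0.72,0,0,0,0,0,0.72,0,0,0]')|grep -E 'pos|force:'
python3 w.py 681 -74 21 90
```

```text
tool_pos: [0.6239, 0.1801, 0.2098]
contact_force: [-0.5, 0.3, 0.2]
grasp_force: 0.0
tool_pos: [0.6238, 0.0895, 0.2099]
contact_force: [0.9, -0.8, -0.2]
grasp_force: 0.0
tool_pos: [0.6492, -0.0006, 0.21]
contact_force: [0.5, 1.1, 0.3]
grasp_force: 0.0
tool_pos: [0.6797, -0.0762, 0.1582]
contact_force: [0.2, -0.4, -0.5]
grasp_force: 0.0
tool_pos: [0.6795, -0.0735, 0.0877]
contact_force: [0.7, 0.5, 1.0]
grasp_force: 0.0
t 10.28 pos [679.5 -73.5  87.7] yaw 90.0 tilt [-0.0012  0.0003] j6 -1.79 F [0.7 0.5 1. ] w 0.996 gf 0.0
shift [-0.016 -0.005  0.667] turn z -0.0
```

```bash
(python3 -m jog '[-0.016,0,0.4,0,0,0,-0.016,0,0.6,0,0,0,-0.016,0,0.667,0,0,0,-0.016,0,0.667,0,0,0]' 85
python3 -m jog '[0,0,0,0,0,0,0,0,0,0,0,0,0,0,0,0,0,0,0,0,0,0,0,0,0,0,0,0,0,0,0,0,0,0,0,0]' 10)|grep -E 'pos|force|width'
python3 w.py
(python3 -m jog '[0,0,-0.2,0,0,0,0,0,-0.6,0,0,0,0,0,-1,0,0,0,0,0,-1,0,0,0]'
python3 -m jog '[0.4,0.45,-0.45,0,0,0,0.755,0.852,-0.45,0,0,0,0.755,0.852,-0.45,0,0,0]'
python3 -m jog '[0.4,0.45,0,0,0,0,0.755,0.852,0,0,0,0,0.755,0.852,0,0,0,0]'
python3 -m jog '[0.4,0.45,0,0,0,0,0.755,0.852,0,0,0,0,0.755,0.852,0,0,0,0]'
python3 -m jog '[0.4,0.45,0,0,0,0,0.755,0.852,0.4,0,0,0,0.755,0.852,0.4,0,0,0,0.755,0.852,0.4,0,0,0]')|grep -E 'pos|width'
python3 w.py 379 267 75 90; python3 lid.py 60 s2
```

```text
tool_pos: [0.6819, -0.0739, 0.022]
contact_force: [-0.1, -0.4, -0.1]
gripper_width: 0.997
grasp_force: 0.0
tool_pos: [0.6819, -0.0741, 0.0218]
contact_force: [-0.5, -0.0, 4.2]
gripper_width: 0.249
grasp_force: 59.1
t 11.53 pos [681.9 -74.1  21.8] yaw 89.94 tilt [ 0.0012 -0.0003] j6 -1.79 F [-0.5 -0.   4.2] w 0.249 gf 59.1
tool_pos: [0.6843, -0.0745, 0.1272]
gripper_width: 0.259
tool_pos: [0.6031, 0.014, 0.1653]
gripper_width: 0.259
tool_pos: [0.5282, 0.0982, 0.1646]
gripper_width: 0.255
tool_pos: [0.4538, 0.183, 0.1653]
gripper_width: 0.259
tool_pos: [0.3807, 0.2665, 0.126]
gripper_width: 0.254
t 13.65 pos [380.7 266.5 126. ] yaw 89.91 tilt [ 0.0002 -0.0009] j6 -1.12 F [0.1 0.9 0. ] w 0.254 gf 59.2
shift [0.017 0.005 0.51 ] turn z -0.0005
top 57 z-tcp -7.1 rect [374.  257.1] [46.1 70.1] 60.2 circ [379.8 266.8] 70.6 slope [-0.004  0.015]
scene 244 z-tcp -4.3 rect [389.3 263.6] [69.3 58.2] 60.2 circ [383.9 267.6] 73.2 slope [-0.004 -0.002]
```

View pics/s2.png

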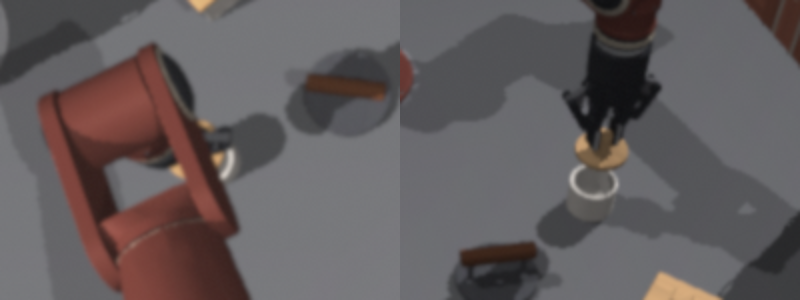

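The small lid is held level above its pot, about 2 to 3 mm far in x. I'll correct that and lower.

```bash
python3 -m jog '[0.025,0,0.2,0,0,0,0.025,0,0.4,0,0,0,0.025,0,0.48,0,0,0,0.025,0,0.53,0,0,0,0.025,0,0.55,0,0,0,0.025,0,0.55,0,0,0]'|grep -E 'pos|force'
python3 -m jog '[0,0,0.01,0,0,0,0,0,0.02,0,0,0,0,0,0.02,0,0,0]'|grep -E 'pos|force'
python3 w.py; python3 lid.py 60 s3
```

```text
tool_pos: [0.3776, 0.2673, 0.0716]
contact_force: [-0.1, 0.0, -0.4]
grasp_force: 59.2
tool_pos: [0.3772, 0.2672, 0.0691]
contact_force: [-1.6, -0.9, -0.9]
grasp_force: 59.2
t 14.88 pos [377.2 267.2  69.1] yaw 89.95 tilt [0. 0.] j6 -1.11 F [-1.6 -0.9 -0.9] w 0.256 gf 59.2
top 51 z-tcp -6.9 rect [368.8 257. ] [45.2 70.5] 57.8 circ [375.7 267.9] 71.0 slope [0.015 0.012]
scene 228 z-tcp -5.2 rect [386.3 263. ] [69.3 58.7] 58.5 circ [381.2 266.5] 71.5 slope [-0.     0.006]
```

```bash
python3 -m jog '[0,0,0.005,0,0,0,0,0,0.01,0,0,0,0,0,0.01,0,0,0]'|grep -E 'pos|force'
python3 -m jog '[0,0,0.005,0,0,0,0,0,0.01,0,0,0,0,0,0.01,0,0,0]'|grep -E 'pos|force'
```

```text
tool_pos: [0.3772, 0.2671, 0.068]
contact_force: [-0.0, 0.0, -1.3]
grasp_force: 59.2
tool_pos: [0.3774, 0.2672, 0.0678]
contact_force: [-1.9, -1.1, 4.7]
grasp_force: 59.5
```

```bash
(python3 -m jog '[0,0,0,0,0,0,0,0,0,0,0,0,0,0,0,0,0,0]' 50
python3 -m jog '[0,0,-0.1,0,0,0,0,0,-0.3,0,0,0,0,0,-0.7,0,0,0,0,0,-1,0,0,0]' 85
python3 -m jog '[-0.25,-0.93,0,0,0,0,-0.25,-0.93,0,0,0,0]'
python3 -m jog '[-0.25,-0.93,0,0,0,0,-0.25,-0.93,0,0,0,0]'
python3 -m jog '[-0.25,-0.93,0,0,0,0,-0.25,-0.93,0,0,0,0]'
python3 -m jog '[-0.25,-0.93,0.4,0,0,0,-0.25,-0.93,0.4,0,0,0,-0.25,-0.93,0.4,0,0,0]')|grep -E 'pos|force:'
python3 w.py 478 -107.5 21 90; cat > seat.py <<'E'
from h import *
import sys
x,y,D,h=[float(a)/1000 for a in sys.argv[1:5]]; z=h+.009
for n in('top','scene'):
    f=grab(n);P=cloud(f).reshape(-1,3); d=np.hypot(P[:,0]-x,P[:,1]-y)
    hsv=cv2.cvtColor(f['img'],cv2.COLOR_BGR2HSV).reshape(-1,3)
    m=(d<D*.65)&(hsv[:,0]>8)&(hsv[:,0]<24)&(hsv[:,1]>70)
    Q=P[m&(abs(P[:,2]-z)<.006)]
    if len(Q)<10: print(n,'hidden'); continue
    A=np.c_[Q[:,:2]-Q[:,:2].mean(0),np.ones(len(Q))]
    print(n,len(Q),'slope,z',np.linalg.lstsq(A,Q[:,2],rcond=None)[0].round(4),'circ',np.round(cv2.minEnclosingCircle((Q[:,:2]*1000).astype(np.float32))[0],1))
E
python3 seat.py 378 267 72 52
```

```text
tool_pos: [0.3771, 0.2671, 0.0668]
contact_force: [0.2, -0.0, -0.1]
grasp_force: 0.0
tool_pos: [0.3777, 0.2674, 0.1695]
contact_force: [-0.6, 1.3, -0.1]
grasp_force: 0.0
tool_pos: [0.4029, 0.1729, 0.1687]
contact_force: [-0.7, -0.2, -0.3]
grasp_force: 0.0
tool_pos: [0.4276, 0.079, 0.1681]
contact_force: [0.3, 1.3, -0.0]
grasp_force: 0.0
tool_pos: [0.4525, -0.0143, 0.1682]
contact_force: [0.2, 0.3, 0.1]
grasp_force: 0.0
tool_pos: [0.4764, -0.1067, 0.1263]
contact_force: [0.8, 1.0, -0.6]
grasp_force: 0.0
t 17.73 pos [ 476.4 -106.7  126.3] yaw 89.73 tilt [-0.0021  0.0006] j6 -1.94 F [ 0.8  1.  -0.6] w 0.994 gf 0.0
shift [-0.018 -0.008  1.053] turn z -0.0015
top 544 slope,z [ 0.0087 -0.003   0.0611] circ [377.1 268. ]
scene 303 slope,z [0.001  0.0033 0.062 ] circ [379.8 266.9]
```

```bash
(python3 -m jog '[-0.014,-0.005,0.4,0,0,0,-0.014,-0.005,0.7,0,0,0,-0.014,-0.005,0.7,0,0,0]' 85
python3 -m jog '[0,0,0.2,0,0,0,0,0,0.35,0,0,0,0,0,0.35,0,0,0]'
python3 -m jog '[0,0,0,0,0,0,0,0,0,0,0,0,0,0,0,0,0,0,0,0,0,0,0,0,0,0,0,0,0,0,0,0,0,0,0,0]' 10)|grep -E 'pos|force|width'
python3 w.py
(python3 -m jog '[0,0,-0.2,0,0,0,0,0,-0.6,0,0,0,0,0,-1,0,0,0,0,0,-1,0,0,0]'
python3 -m jog '[0.2,0.0,-0.15,0,0,0,0.425,-0.81,-0.15,0,0,0,0.425,-0.81,-0.15,0,0,0]'
python3 -m jog '[0.2,-0.4,0,0,0,0,0.425,-0.81,0,0,0,0,0.425,-0.81,0,0,0,0,0.425,-0.81,0,0,0,0]')|grep -E 'pos|width'
python3 w.py 393 -269.5 83 90; python3 lid.py 85 l2
```

```text
tool_pos: [0.4765, -0.1036, 0.0555]
contact_force: [-0.8, 0.6, 0.6]
gripper_width: 0.999
grasp_force: 0.0
tool_pos: [0.4779, -0.1049, 0.022]
contact_force: [-0.3, 1.1, -0.0]
gripper_width: 0.996
grasp_force: 0.0
tool_pos: [0.4789, -0.1057, 0.0229]
contact_force: [-1.0, 0.4, 5.2]
gripper_width: 0.251
grasp_force: 59.1
t 19.32 pos [ 478.9 -105.7   22.9] yaw 89.94 tilt [ 0.0012 -0.0005] j6 -1.94 F [-1.   0.4  5.2] w 0.251 gf 59.1
tool_pos: [0.4804, -0.1062, 0.1255]
gripper_width: 0.253
tool_pos: [0.4341, -0.1876, 0.1355]
gripper_width: 0.256
tool_pos: [0.3925, -0.2665, 0.1356]
gripper_width: 0.255
t 20.7 pos [ 392.5 -266.5  135.6] yaw 89.92 tilt [-0.0017  0.0022] j6 -2.32 F [ 0.4 -0.2 -0.6] w 0.255 gf 59.2
shift [-0.006 -0.031  0.526] turn z -0.0005
top 207 z-tcp -8.4 rect [ 388.2 -261.4] [113.2  56.5] 43.5 circ [ 390.5 -263.9] 115.0 slope [-0.007  0.007]
scene 987 z-tcp -6.6 rect [ 395.8 -264.3] [109.9 114.5] 29.7 circ [ 394.6 -265.1] 116.0 slope [0.009 0.   ]
```

View pics/l2.png

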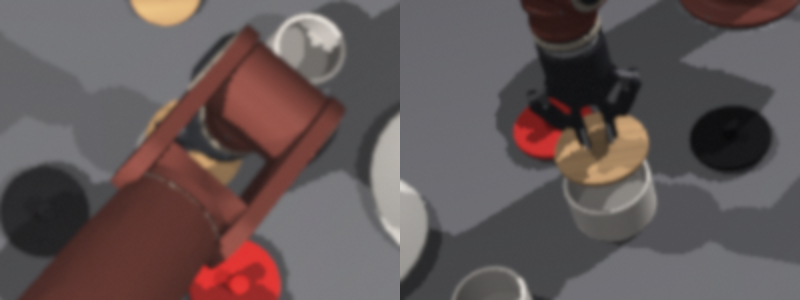

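The large lid is held level. It is about 4.5 mm short in y relative to its pot, so I'll correct that and lower.

```bash
python3 -m jog '[0,-0.045,0.2,0,0,0,0,-0.045,0.3,0,0,0,0,-0.045,0.4,0,0,0,0,-0.045,0.46,0,0,0,0,-0.045,0.5,0,0,0,0,-0.045,0.52,0,0,0,0,-0.045,0.52,0,0,0]'|grep -E 'pos|force'
python3 w.py 393 -269.5 80 90; python3 lid.py 85 l3
```

```text
tool_pos: [0.3932, -0.272, 0.0853]
contact_force: [0.1, -0.5, -0.3]
grasp_force: 59.2
t 21.68 pos [ 393.2 -272.    85.3] yaw 89.94 tilt [ 0.0002 -0.0002] j6 -2.33 F [ 0.1 -0.5 -0.3] w 0.258 gf 59.2
shift [0.002 0.025 0.053] turn z -0.0003
top 112 z-tcp -8.2 rect [ 402.4 -274.9] [114.3  51.4] 61.8 circ [ 392.6 -269.7] 114.7 slope [-0.017  0.007]
scene 947 z-tcp -6.1 rect [ 397.1 -270.1] [110.3 113.4] 30.7 circ [ 395.5 -270.4] 115.6 slope [0.004 0.001]
```

Aligned to within 1.5 mm. I'll seat it in small steps.

```bash
for i in 1; do python3 -m jog '[0.01,0,0.02,0,0,0,0.01,0,0.035,0,0,0,0.01,0,0.035,0,0,0]'|grep -E 'pos|force'
python3 -m jog '[0,0,0.005,0,0,0,0,0,0.01,0,0,0,0,0,0.01,0,0,0]'|grep -E 'pos|force'
python3 -m jog '[0,0,0.005,0,0,0,0,0,0.01,0,0,0,0,0,0.01,0,0,0]'|grep -E 'pos|force'; done
```

```text
tool_pos: [0.3919, -0.2718, 0.0814]
contact_force: [0.6, -0.1, 0.3]
grasp_force: 59.2
tool_pos: [0.3922, -0.2719, 0.0809]
contact_force: [-0.7, 0.9, 1.1]
grasp_force: 59.2
tool_pos: [0.3923, -0.2721, 0.0808]
contact_force: [-3.4, 2.8, 7.9]
grasp_force: 59.8
```

```bash
(python3 -m jog '[0,0,0,0,0,0,0,0,0,0,0,0,0,0,0,0,0,0]' 50
python3 -m jog '[0,0,-0.1,0,0,0,0,0,-0.3,0,0,0,0,0,-0.6,0,0,0,0,0,-0.7,0,0,0]' 85
python3 -m jog '[-0.74,0.03,0,0,0,0,-0.74,0.03,0,0,0,0]'
python3 -m jog '[-0.74,0.03,0,0,0,0,-0.74,0.03,0,0,0,0]'
python3 -m jog '[-0.75,0.03,0.5,0,0,0,-0.75,0.03,0.5,0,0,0,-0.75,0.03,0.5,0,0,0]')|grep -E 'pos|force:'
python3 w.py 615 -262.5 21.5 90;python3 seat.py 393 -269.5 116 64
```

```text
tool_pos: [0.392, -0.2718, 0.0793]
contact_force: [-0.3, 0.9, 0.5]
grasp_force: 0.0
tool_pos: [0.3932, -0.2729, 0.1524]
contact_force: [-0.3, -0.3, -0.8]
grasp_force: 0.0
tool_pos: [0.4679, -0.2686, 0.1492]
contact_force: [-0.7, -0.7, -0.4]
grasp_force: 0.0
tool_pos: [0.5416, -0.2655, 0.1483]
contact_force: [-0.6, -0.2, 0.2]
grasp_force: 0.0
tool_pos: [0.614, -0.2623, 0.0972]
contact_force: [-0.5, 0.3, 0.1]
grasp_force: 0.0
t 24.65 pos [ 614.  -262.3   97.2] yaw 90.0 tilt [-0.0043  0.002 ] j6 -2.09 F [-0.5  0.3  0.1] w 0.996 gf 0.0
shift [-0.013 -0.003  0.757] turn z -0.0
top 1110 slope,z [-0.0058 -0.0016  0.0725] circ [ 390.5 -272.3]
scene hidden
```

```bash
(python3 -m jog '[-0.01,0,0.4,0,0,0,-0.01,0,0.7,0,0,0,-0.01,0,0.76,0,0,0,-0.01,0,0.76,0,0,0]' 85
python3 -m jog '[0,0,0,0,0,0,0,0,0,0,0,0,0,0,0,0,0,0,0,0,0,0,0,0,0,0,0,0,0,0,0,0,0,0,0,0]' 10)|grep -E 'pos|force|width'
python3 w.py
(python3 -m jog '[0,0,-0.2,0,0,0,0,0,-0.6,0,0,0,0,0,-1,0,0,0,0,0,-1,0,0,0]'
python3 -m jog '[0.2,-0.4,-0.1,0,0,0,0.46,-0.86,-0.1,0,0,0,0.46,-0.86,-0.1,0,0,0]'
python3 -m jog '[0.2,-0.4,0,0,0,0,0.46,-0.86,0,0,0,0,0.46,-0.86,0,0,0,0,0.46,-0.86,0,0,0,0]')|grep -E 'pos|width'
python3 w.py 523.5 -434 78 90; python3 lid.py 75 m2
```

```text
tool_pos: [0.616, -0.2636, 0.025]
contact_force: [0.2, -0.0, 0.5]
gripper_width: 0.995
grasp_force: 0.0
tool_pos: [0.6167, -0.2633, 0.0245]
contact_force: [0.4, 0.8, 5.0]
gripper_width: 0.252
grasp_force: 59.2
t 26.0 pos [ 616.7 -263.3   24.5] yaw 89.95 tilt [ 0.0013 -0.0007] j6 -2.08 F [0.4 0.8 5. ] w 0.252 gf 59.2
tool_pos: [0.6186, -0.2644, 0.1294]
gripper_width: 0.254
tool_pos: [0.5677, -0.3513, 0.1324]
gripper_width: 0.25
tool_pos: [0.524, -0.4338, 0.1325]
gripper_width: 0.253
t 27.38 pos [ 524.  -433.8  132.5] yaw 89.95 tilt [-0.0009  0.002 ] j6 -2.37 F [-0.1  0.8  0.1] w 0.253 gf 59.0
shift [ 0.004 -0.003  0.545] turn z -0.0003
scene 749 z-tcp -8.1 rect [ 527.8 -431.5] [92.1 86.9] 77.9 circ [ 525.6 -431. ] 95.0 slope [0.001 0.005]
```

View pics/m2.png

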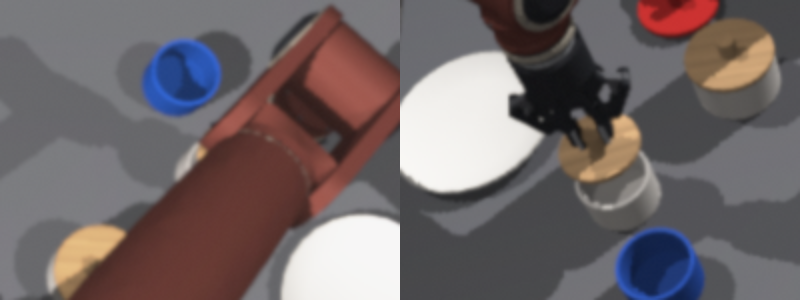

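The medium lid is held level, 3 mm off in y from its pot. The large lid behind is visibly seated. I'll correct and lower.

```bash
(python3 -m jog '[0,-0.025,0.2,0,0,0,0,-0.025,0.3,0,0,0,0,-0.025,0.4,0,0,0,0,-0.025,0.46,0,0,0,0,-0.025,0.5,0,0,0,0,-0.025,0.52,0,0,0,0,-0.025,0.52,0,0,0]'
python3 -m jog '[0,0,0.01,0,0,0,0,0,0.02,0,0,0,0,0,0.02,0,0,0]')|grep -E 'pos|force'
python3 w.py; python3 lid.py 75 m3
```

```text
tool_pos: [0.524, -0.4376, 0.0818]
contact_force: [0.1, 0.0, -1.1]
grasp_force: 59.0
tool_pos: [0.5239, -0.4375, 0.0796]
contact_force: [-0.4, -0.9, -0.3]
grasp_force: 59.0
t 28.73 pos [ 523.9 -437.5   79.6] yaw 89.94 tilt [-0.  0.] j6 -2.37 F [-0.4 -0.9 -0.3] w 0.256 gf 59.0
scene 691 z-tcp -8.2 rect [ 526.1 -436.3] [94.2 86.5] 73.3 circ [ 524.  -436.1] 95.7 slope [-0.002  0.007]
```

```bash
(python3 -m jog '[0,0.015,0.01,0,0,0,0,0.015,0.02,0,0,0,0,0.015,0.02,0,0,0]'
python3 -m jog '[0,0,0.005,0,0,0,0,0,0.01,0,0,0,0,0,0.01,0,0,0]'
python3 -m jog '[0,0,0.005,0,0,0,0,0,0.01,0,0,0,0,0,0.01,0,0,0]')|grep -E 'pos|force'
```

```text
tool_pos: [0.5239, -0.4359, 0.0774]
contact_force: [0.3, -0.2, -0.4]
grasp_force: 59.0
tool_pos: [0.5239, -0.4361, 0.0766]
contact_force: [0.5, 0.2, -1.0]
grasp_force: 58.9
tool_pos: [0.5241, -0.4361, 0.0765]
contact_force: [-2.4, 3.1, 5.4]
grasp_force: 59.3
```

```bash
(python3 -m jog '[0,0,0,0,0,0,0,0,0,0,0,0,0,0,0,0,0,0]' 50
python3 -m jog '[0,0,-0.1,0,0,0,0,0,-0.3,0,0,0,0,0,-0.7,0,0,0,0,0,-1,0,0,0]' 85
python3 -m jog '[0.2,0.7,-0.3,0,0,0,0.5,1,-0.3,0,0,0,0.5,1,-0.3,0,0,0]'
python3 -m jog '[0,1,0,0,0,0,0,1,0,0,0,0]'
python3 -m jog '[0,1,0,0,0,0,0,1,0,0,0,0,0,1,0,0,0,0]')|grep -E 'pos|force:'
python3 w.py
python3 seat.py 523.5 -434 94 58;python3 seat.py 393 -269.5 116 64;python3 seat.py 378 267 72 52;python3 seat.py 623.5 272 105 58
python3 - <<'E'
from h import *
cv2.imwrite('pics/end.png',grab('scene')['img'])
E
```

```text
tool_pos: [0.5238, -0.4359, 0.0751]
contact_force: [-0.7, 0.6, 0.2]
grasp_force: 0.0
tool_pos: [0.5247, -0.4367, 0.1797]
contact_force: [0.8, -0.4, -0.5]
grasp_force: 0.0
tool_pos: [0.4728, -0.3334, 0.2072]
contact_force: [-0.1, -0.4, -0.0]
grasp_force: 0.0
tool_pos: [0.4748, -0.2352, 0.2072]
contact_force: [0.6, -0.4, -0.4]
grasp_force: 0.0
tool_pos: [0.4753, -0.1347, 0.2073]
contact_force: [0.5, 0.1, 0.1]
grasp_force: 0.0
t 31.82 pos [ 475.3 -134.7  207.3] yaw 90.13 tilt [ 0.0026 -0.0011] j6 -2.0 F [0.5 0.1 0.1] w 0.992 gf 0.0
top 935 slope,z [-0.0054 -0.0011  0.0659] circ [ 523.5 -433.1]
scene 935 slope,z [-0.0087  0.0042  0.068 ] circ [ 523.6 -435.1]
top 1596 slope,z [-0.0073 -0.0003  0.0725] circ [ 392.1 -270.7]
scene 1174 slope,z [ 0.0027 -0.0025  0.0743] circ [ 394.1 -272. ]
top 551 slope,z [0.0076 0.011  0.0612] circ [377.6 267.7]
scene 304 slope,z [ 0.0025 -0.0073  0.0617] circ [379.9 267.4]
top 1015 slope,z [-0.0037 -0.0054  0.0666] circ [621.7 272.7]
scene 895 slope,z [-0.0071  0.0036  0.0687] circ [626.  273.3]
```

View pics/end.png

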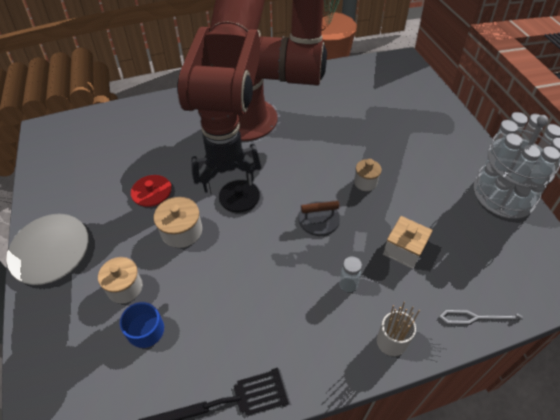

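All four lids are seated level: medium (119,275), large (178,218), small (368,170) and square (408,238). The bystanders have not moved and the arm is clear of everything.

```bash
python3 -c "
from plant import manip
print(manip.job_done())"
```

```text
the job is handed in; nothing more can be done
None
```

All four lids are seated level on their own pots, the square one squared up, with the pots and everything around them left where they stood; the job was handed in at about 32 s, and no verdict came back.

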